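# Park the heating-block row and bolt it

### The arm

A 6-joint arm with a two-finger parallel gripper is mounted at the origin on a cart in front of the work surface, level with it; the furniture and walls round the work are solid. World frame = base frame: x ahead of the robot, y to its left, z up, the work surface at z = 0. Lengths are in m, angles in rad, forces in N, time in s.
With the tool pointing down it reaches from about 0.35 to 0.775 m from the base axis. Payload 5.5 kg.
Tool frame: the origin (TCP) lies at the very end of the fingers, on their centre line; the grasp point (between the pads) lies 19 mm behind it; z points along the fingers, x is the direction in which the jaws open and shut, and the axes are right-handed (so a half turn about z gives the same grasp; the last joint's range is limited). The gripper opens to 85 mm and grips with 20 to 120 N. Pads are 22 mm wide; open, the fingers measure 114 mm over their backs; the gripper's body (76 mm by 85 mm) begins 54 mm behind the grasp point. The pads swing forward as they close: fully open they stand 13 mm farther back than shut.
Start: joints at [1.081, 0.313, 0.046, 1.304, 0, 1.431], TCP at [0.197, 0.54, 0.231] pointing down, gripper open.
Joint ranges: [-2.76, 2.76], [-0.86, 1.69], [-1.03, 1.26], [-2.2, 2.34], [-1.47, 1.5], [-3.14, 3.14]. Speed limits (rad/s): [2.57, 2.57, 3.14, 3.14, 3.14, 3.14].

### API

Orientations are given as a unit quaternion [w, x, y, z].
In Python, from workcell import monitor, eyes, ticket gives the robot as it stands.
- The arm moves only by the tool send_rows, never from a script. Its argument "targets" is a list of rows, each a list of 5 numbers: the shift along the world's x, y, z in m, then the turn about the world's z in degrees, then the closure in counts, from 0 (fully open) to 255 (shut). A call has 1 to 12 rows; each row shifts and turns the commanded pose from where the row before left it; what a row does not reach is not made up. A row lasts 1/10 s, in which the tool goes at most 50 mm and 8.59 degrees, less where a joint would pass 70% of its speed; a pose out of reach is approached as far as the arm can. A call is refused whole if a number of a shift passes 0.05 or a number of a turn 8.59, either way. A call with a gripper value outside its range is refused whole. The fingers move at their own pace and stop on an object; "newtons" is the grip in N (left out, the last holds). Time passes only in rows, so rows that do not move let the fingers close. It gives the time, the measured TCP pose, the force and the opening at its end, in the units of the state.
- monitor.get_state(): the state, without advancing time (a new reading comes with each control period).
- eyes.read_camera(name): name is "scene" or "top" or "wrist"; returns a dict with "img" (400x640x3 uint8, red, green, blue), "z_map" (400x640 float32, m along the optical axis (not along the pixel's ray), 0 where there is no reading), "camera_matrix" (3x3 intrinsics, pixels), "pose" (4x4, takes a point from camera to world coordinates); the wrist camera has in their place "T_tool_cam" (4x4, takes a point from camera to tool coordinates, whose origin is the TCP and whose axes are the tool frame's). Camera axes: x right, y down, z forward; pixel columns grow to the right and rows downward; lengths in m; the calibration is good to about 2 mm. A picture is of the moment at which its call begins: read the wrist's pose just before it.
- ticket.hand_in(): hands the job in, once; it reports no verdict.
Trained networks look in the newest picture that a camera, given by its name, has taken for a name from the list of things; names that differ only in an ending like _2 or _b are one class to them, and where a whole thing is asked for, a point or a joint stands for the part that bears it (a point fixed in the world has none). Each returns a list of dicts, best first, with "conf" (0 to 1); they miss things now and then, are a little off and sometimes report something else, mostly with a low value. They report only what shows in the picture. A call takes as long as a camera call. They do not tell look-alikes from the thing itself.
- eyes.spot_in(name, camera): "xyz" ([x, y, z] in m, in world coordinates, good to about 4 mm: the middle of the surface that is visible of it).
- eyes.tip_of(name, camera): "xyz" ([x, y, z] in m, in world coordinates, good to about 4 mm: a listed point, or the origin of a listed thing).
The state is a dict: "clock": time; "joint_pos": joint angles; "qvel": joint speeds; "tau": joint torques, N m; "tcp_pos": TCP position; "orientation": TCP orientation; "wrist_force": force on the tool from outside, world axes, zero at the start; "ft_torque": the same for the moment, N m; "finger_gap": finger opening in m.
Only numpy, scipy, OpenCV 4.12 (cv2) and the standard library are available. Lean on these libraries where they do the work, as an engineer would, in place of code of your own. Each camera call takes 0.05 s, during which the arm holds its last target.

### The job

Three aluminium heating blocks stand in a row, touching, on the grey parking rail. With the fingertips push the row along the rail, all three together as one train, until it is fully home against the end stop; then push the keeper's upright thumb plate towards the rail all the way, so that its bolt closes off the rail behind the last block. Do not lift the blocks or let the row come apart, and leave the other things on the bench alone.

Things in the scene. Friction and masses are not known exactly. Their poses are not given: they have to be found in the camera images.
- rail: Grey parking rail, 330 x 66 mm, fixed to the bench but elsewhere and turned each time. Origin: centre of its underside. +y runs along it, away from the end stop; +x across it, away from the keeper's side. Channel 53 mm wide, floor 6 mm above the bench, between lips that rise to 14 mm, so the blocks' upper 32 mm stand free.
- rail_stop (a point): Point on the end stop's face (dark steel block, 66 mm wide, top 44 mm above the bench), mid-channel at floor height, 6 mm above the bench. Axes as the rail's: +y along the rail to its open end, 315 mm away. With the row home the block centres are at y = 22.5, 67.5 and 112.5 mm and the last block's rear face is at y = 135 mm. At the start the row stands 50 to 110 mm short.
- block_wells: Loose plain aluminium heating block, 50 (x, across the rail) x 45 (y, along the rail) x 40 mm high, 0.2 kg, with four round wells in its top. Stands in the row of three on the rail. Origin: centre of its underside. Which block is first, middle or last varies.
- block_slots: Loose plain aluminium heating block, 50 (x, across the rail) x 45 (y, along the rail) x 40 mm high, 0.2 kg, with three parallel slots in its top. Stands in the row of three on the rail. Origin: centre of its underside. Which block is first, middle or last varies.
- block_pair: Loose plain aluminium heating block, 50 (x, across the rail) x 45 (y, along the rail) x 40 mm high, 0.2 kg, with two round wells side by side in its top. Stands in the row of three on the rail. Origin: centre of its underside. Which block is first, middle or last varies.
- keeper (a joint): Slide of the keeper bolt, m: about 0 open (as found), 0.025 fully closed; friction about 1.5 N, no spring, stays where left. It moves along the rail's +x, across the channel. The 8 mm bolt, 20 mm above the bench, has its axis 144 mm from the stop face and passes 5 mm behind the last block of a row that is home; a row that is not home blocks it.
- keeper_pad (a point): Centre of the outer face of the keeper's upright steel thumb plate (34 mm along the rail, 6 mm thick, from 2 to 38 mm above the bench), 20 mm above the bench; moves with the plate, axes as the rail's. Open, it stands 86 mm from the rail's middle line on the -x side, closed 61 mm; push it along +x. The dark bolt housing between plate and rail is 30 mm high.
- spare_block: Bystander: an aluminium heating block of the same size with one wide well, standing loose on the bench beside the rail, not on it. Origin: centre of its underside.
- beaker_100: Bystander: small clear beaker, 59 x 65 x 72 mm, standing beside the rail near the stop, on the keeper's side. Origin: centre of its underside.
- marker_red: Bystander: marker pen, 12 x 135 x 14 mm, lying on the bench to the left. Origin: centre of its underside.
- slide_carton: Bystander: small flat carton, 80 x 100 x 30 mm, at the far left. Origin: centre of its underside.
Things that resemble listed ones, but are neither listed nor needed, are in the scene too. What is shaped like the block_slots but red is not meant.

How it is judged:
By the outcome, as a careful person would: the job done as asked, in the order asked, and still so for the second after the job is handed in, with the robot touching nothing.
It also fails if it takes over 45 s, if anything falls off the work surface, if the arm or the gripper's body presses on something with over 40 N, if the wrist force passes 120 N, or if a joint passes its speed limit or range.

## Working session

There is one attempt and no reset: what is moved stays moved. The work goes in short steps, Python scripts to look and compute and a tool call to move; the robot and the scene stay as the last step left them, time stands still between calls to the robot, and variables do not carry over. Pictures are saved under pics/ and viewed, and the job is handed in when it is done.

Besides the shell and the picture viewer there is one more tool, called as a command line: name --pt "numbers of a row" for each row, then --argument value for the rest. send_rows: Moves the arm, as the interface text tells. Its arguments: {"type":"object","properties":{"targets":{"type":"array"},"newtons":{"type":"number"}},"required":["targets"]}

```bash
mkdir -p pics; cat > h.py <<'E'
import numpy as np,cv2
from workcell import monitor,eyes,ticket
def shot(n,f):
    r=eyes.read_camera(n); cv2.imwrite('pics/'+f,cv2.cvtColor(r['img'],cv2.COLOR_RGB2BGR)); np.savez('pics/'+f[:-4]+'.npz',**r); return r
def px(r,u,v,T=None):
    K=r['camera_matrix'];z=r['z_map'][v,u];T=r['pose'] if T is None else T
    return (T@np.array([(u-K[0,2])*z/K[0,0],(v-K[1,2])*z/K[1,1],z,1]))[:3]
E
python3 - <<'E'
from h import *
s=monitor.get_state();print(s)
for n in('top','scene'):
    shot(n,n+'0.png')
    for t in('rail','rail_stop','block_wells','block_slots','block_pair','keeper_pad','spare_block','beaker_100'):
        print(n,t,[(np.round(d['xyz'],3),round(d['conf'],2)) for d in eyes.tip_of(t,n)])
E
```

```text
{'clock': 0.0, 'joint_pos': array([ 1.08139324e+00,  3.14048875e-01,  4.49590749e-02,  1.30360798e+00,
       -5.74963008e-05,  1.43121370e+00]), 'qvel': array([-0.00056071,  0.00010598,  0.00042614,  0.00121156, -0.00085871,
       -0.00046407]), 'tau': array([-2.00117873e-03, -4.80627823e+01,  2.98530936e+01,  1.92700460e-02,
       -2.22092904e-04, -5.35352200e-06]), 'tcp_pos': array([0.1968352 , 0.53969931, 0.23037317]), 'orientation': array([ 4.56957436e-04,  8.19368013e-01,  5.73267088e-01, -8.34204844e-04]), 'wrist_force': array([ 0.36728159,  0.4440319 , -1.11257254]), 'ft_torque': array([ 0.0029421 , -0.01777113, -0.05720366]), 'finger_gap': 0.08539236736751518}
top rail [(array([ 0.552, -0.041, -0.002]), 0.58)]
top rail_stop [(array([ 0.517, -0.188,  0.006]), 0.97)]
top block_wells [(array([ 0.546, -0.063,  0.007]), 0.9)]
top block_slots [(array([ 0.556, -0.017,  0.004]), 0.81), (array([ 0.388,  0.162, -0.003]), 0.68)]
top block_pair [(array([ 0.536, -0.104,  0.009]), 0.89)]
top keeper_pad [(array([ 0.467, -0.032,  0.021]), 0.53)]
top spare_block [(array([ 0.469,  0.085, -0.004]), 0.79), (array([ 0.401, -0.147, -0.004]), 0.24)]
top beaker_100 [(array([ 0.399, -0.149,  0.   ]), 0.73)]
scene rail [(array([ 0.551, -0.042,  0.001]), 0.66)]
scene rail_stop [(array([ 0.52 , -0.187,  0.009]), 0.93)]
scene block_wells [(array([ 0.546, -0.062,  0.006]), 0.42)]
scene block_slots [(array([ 0.386,  0.162, -0.004]), 0.84), (array([ 0.555, -0.018,  0.007]), 0.46)]
scene block_pair [(array([ 0.536, -0.104,  0.005]), 0.52)]
scene keeper_pad [(array([ 0.466, -0.029,  0.021]), 0.56)]
scene spare_block [(array([ 0.473,  0.092, -0.005]), 0.5)]
scene beaker_100 [(array([ 0.403, -0.152, -0.004]), 0.77)]
```

View pics/top0.png

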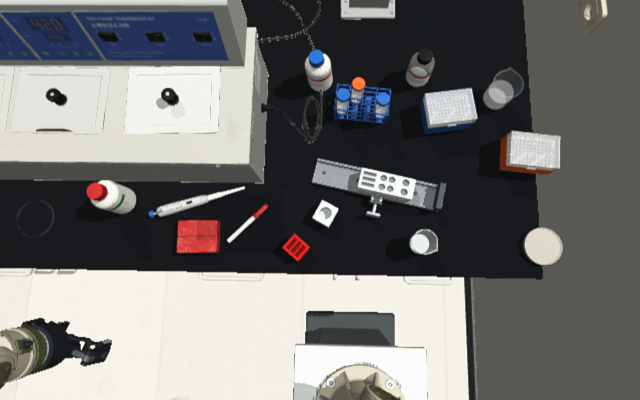

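View pics/scene0.png

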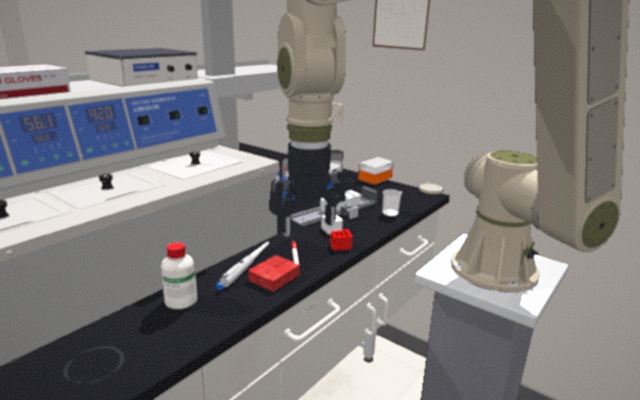

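The top view shows the rail from (315,170) to the stop at (440,195). The row on it is slots (371,180), wells and pair (about 405,187), and the keeper plate is at (374,210). The other slots candidate is the red block at (295,247), which is the decoy. The spare block is at (325,213) and the beaker at (423,242). I'll enlarge the view to confirm this and measure.

```bash
python3 - <<'E'
from h import *
r=np.load('pics/top0.npz');im=cv2.cvtColor(r['img'],cv2.COLOR_RGB2BGR)
cv2.imwrite('pics/crop0.png',cv2.resize(im[145:265,290:460],None,fx=4.7,fy=4.7,interpolation=cv2.INTER_CUBIC))
K=r['camera_matrix'];T=r['pose'];z=r['z_map']
v,u=np.mgrid[145:265,290:460];zz=z[145:265,290:460]
P=np.stack([(u-K[0,2])*zz/K[0,0],(v-K[1,2])*zz/K[1,1],zz,np.ones_like(zz)],-1)@T.T
P=P[...,:3].reshape(-1,3)
print(T[:3,3],K[0,0])
# heights histogram
h=np.histogram(P[:,2],bins=np.arange(-.01,.08,.004));print(list(zip(np.round(h[1],3),h[0])))
def rep(n,m):
    Q=P[m][:,:2].astype(np.float32);print(n,len(Q),cv2.minAreaRect(Q),np.round(Q.mean(0),4),'z',np.median(P[m][:,2]))
    return Q
near=(P[:,0]>.48)&(P[:,0]<.6)&(P[:,1]>-.25)&(P[:,1]<.16)
b=near&(P[:,2]>.037)&(P[:,2]<.055)
rep('blocks',b&(P[:,1]>-.15))
rep('stop',b&(P[:,1]<-.16))
rep('rail',near&(P[:,2]>.003)&(P[:,2]<.02))
k=(P[:,0]>.43)&(P[:,0]<.51)&(P[:,1]>-.1)&(P[:,1]<.03)&(P[:,2]>.01)
rep('keeper',k); 
for p in P[k][::3]: print(np.round(p,3),end=' ')
rep('spare',(P[:,0]>.43)&(P[:,0]<.52)&(P[:,1]>.04)&(P[:,1]<.14)&(P[:,2]>.03))
E
```

```text
[0.32362282 0.06366105 1.09753424] 430.5535240467433
[(np.float64(-0.01), np.int64(20)), (np.float64(-0.006), np.int64(2494)), (np.float64(-0.002), np.int64(10544)), (np.float64(0.002), np.int64(3301)), (np.float64(0.006), np.int64(741)), (np.float64(0.01), np.int64(396)), (np.float64(0.014), np.int64(407)), (np.float64(0.018), np.int64(237)), (np.float64(0.022), np.int64(174)), (np.float64(0.026), np.int64(156)), (np.float64(0.03), np.int64(129)), (np.float64(0.034), np.int64(177)), (np.float64(0.038), np.int64(427)), (np.float64(0.042), np.int64(559)), (np.float64(0.046), np.int64(357)), (np.float64(0.05), np.int64(32)), (np.float64(0.054), np.int64(16)), (np.float64(0.058), np.int64(12)), (np.float64(0.062), np.int64(12)), (np.float64(0.066), np.int64(39)), (np.float64(0.07), np.int64(65)), (np.float64(0.074), np.int64(14))]
blocks 851 ((0.5367425084114075, -0.010054245591163635), (0.09199761599302292, 0.24807685613632202), 7.430593967437744) [ 0.5371 -0.0516] z 0.04536735540605452
stop 170 ((0.5138752460479736, -0.19388695061206818), (0.014862578362226486, 0.06562622636556625), 7
[... 1398 characters left out ...]
-0.032  0.026] [ 0.482 -0.033  0.023] [ 0.479 -0.03   0.026] [ 0.477 -0.028  0.02 ] [ 0.478 -0.035  0.019] [ 0.472 -0.019  0.041] [ 0.474 -0.03   0.024] [ 0.469 -0.014  0.04 ] [ 0.47  -0.021  0.037] [ 0.47  -0.029  0.036] [ 0.47  -0.013  0.019] [ 0.467 -0.019  0.037] [ 0.468 -0.026  0.035] [ 0.467 -0.034  0.037] [ 0.468 -0.041  0.037] [ 0.467 -0.018  0.017] [ 0.466 -0.025  0.027] [ 0.465 -0.031  0.036] [ 0.465 -0.038  0.039] [ 0.465 -0.026  0.013] [ 0.464 -0.032  0.025] [ 0.463 -0.039  0.032] [ 0.463 -0.036  0.01 ] [ 0.463 -0.043  0.018] spare 261 ((0.46740299463272095, 0.0901603251695633), (0.04541473463177681, 0.050012364983558655), 62.22699737548828) [0.4669 0.0901] z 0.039892554962952076
```

View pics/crop0.png

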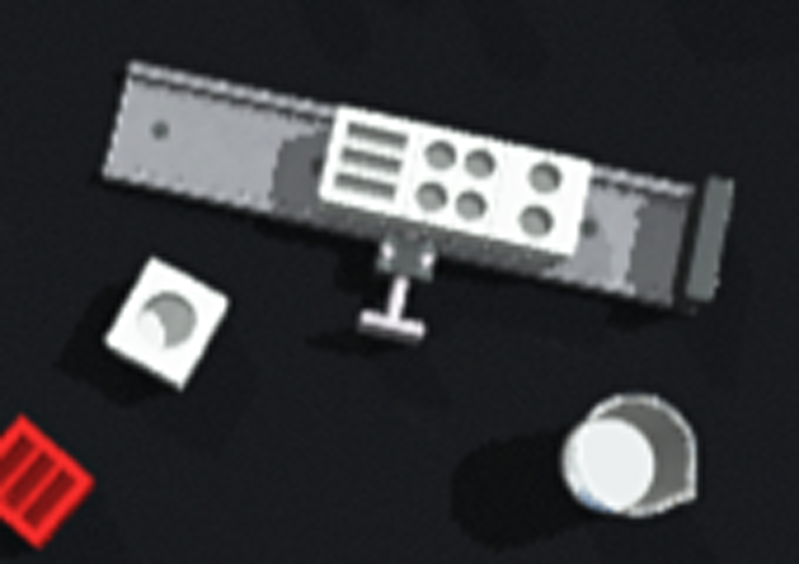

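The crop confirms that the unpainted row on the rail is slots (last), then wells, then pair (nearest the stop). The red slotted block lies off the rail, lower left. Next I'll refine the rail axis.

```bash
cat >> h.py <<'E'
def plane(r,uv,z):
    K=r['camera_matrix'];T=r['pose'];o=[]
    for u,v in uv:
        d=T[:3,:3]@np.array([(u-K[0,2])/K[0,0],(v-K[1,2])/K[1,1],1]);t=(z-T[2,3])/d[2];o.append((T[:3,3]+t*d)[:2])
    return np.array(o)
E
python3 - <<'E'
from h import *
r=np.load('pics/top0.npz')
# from crop pixels (block top corners) /4.7 + offset
c=lambda L:[(290+u/4.7-.4,145+v/4.7-.4) for u,v in L]
B=plane(r,c([(339,108),(592,160),(574,256),(320,198)]),.046);print('block top',B, np.degrees(np.arctan2(*(B[0]-B[1])[::-1])),np.degrees(np.arctan2(*(B[3]-B[2])[::-1])),np.linalg.norm(B[0]-B[1]),np.linalg.norm(B[0]-B[3]))
R=plane(r,c([(130,63),(690,188),(103,178),(670,306)]),.014);print('rail',R,np.degrees(np.arctan2(*(R[0]-R[1])[::-1])),np.degrees(np.arctan2(*(R[2]-R[3])[::-1])))
S=plane(r,c([(710,178),(735,180),(713,300),(687,297)]),.044);print('stop',S)
Pd=plane(r,c([(360,315),(425,330),(423,341),(360,328)]),.038);print('plate',Pd)
E
```

```text
block top [[ 5.82932571e-01 -1.72997740e-04]
 [ 5.56163568e-01 -1.33537856e-01]
 [ 5.04585186e-01 -1.23101936e-01]
 [ 5.33908268e-01  9.76382305e-03]] 78.65040318740425 77.55449259189812 0.1360248689098646 0.05002122264364465
rail [[ 0.61514176  0.11325034]
 [ 0.54833085 -0.19200683]
 [ 0.54999567  0.12672351]
 [ 0.4835579  -0.17946149]] 77.65448096024899 77.75741751509669
stop [[ 0.54762311 -0.19555202]
 [ 0.54670456 -0.2085892 ]
 [ 0.48260654 -0.1950797 ]
 [ 0.48400003 -0.18166836]]
plate [[ 0.47293238 -0.01188195]
 [ 0.46546629 -0.04594256]
 [ 0.45963181 -0.04486189]
 [ 0.46603167 -0.01188071]]
```

send_rows --pt "0.03 -0.04 0 -6.8 255" --pt "0.03 -0.04 0 -6.8 255" --pt "0.03 -0.04 0 -6.8 255" --pt "0.03 -0.04 0 -6.8 255" --pt "0.03 -0.04 0 -6.8 255" --pt "0.03 -0.04 0 -6.8 255" --pt "0.03 -0.04 0 -6.8 255" --pt "0.03 -0.04 0 -6.8 255" --pt "0.03 -0.04 0 -6.8 255" --pt "0.03 -0.04 0 -6.8 255" --pt "0.03 -0.04 0 -6.8 255" --pt "0.01 -0.015 0 -6.8 255"

```text
clock: 2.1
tcp_pos: [0.5397, 0.0814, 0.2311]
orientation: [0.0, 0.994, -0.106, 0.001]
wrist_force: [-0.7, 0.5, -0.4]
finger_gap: 0.0
```

send_rows --pt "0.027 -0.037 0 0 255" --pt "0 0 -0.04 0 255" --pt "0 0 -0.04 0 255" --pt "0 0 -0.04 0 255" --pt "0 0 -0.04 0 255" --pt "0 0 0 0 255"

```text
clock: 2.7
tcp_pos: [0.5593, 0.0483, 0.066]
orientation: [0.0, 0.995, -0.102, -0.005]
wrist_force: [-1.1, -0.4, -0.2]
finger_gap: -0.0003
```

```bash
python3 - <<'E'
from h import *
s=monitor.get_state();print(s['tcp_pos'],s['wrist_force'])
shot('wrist','w1.png');shot('top','top1.png')
r=np.load('pics/top1.npz');im=cv2.cvtColor(r['img'],cv2.COLOR_RGB2BGR)
cv2.imwrite('pics/crop1.png',cv2.resize(im[105:265,290:460],None,fx=3.7,fy=3.7,interpolation=cv2.INTER_CUBIC))
E
```

```text
[0.55934525 0.04832648 0.06600326] [-1.1088789  -0.37254593 -0.1718553 ]
```

View pics/w1.png

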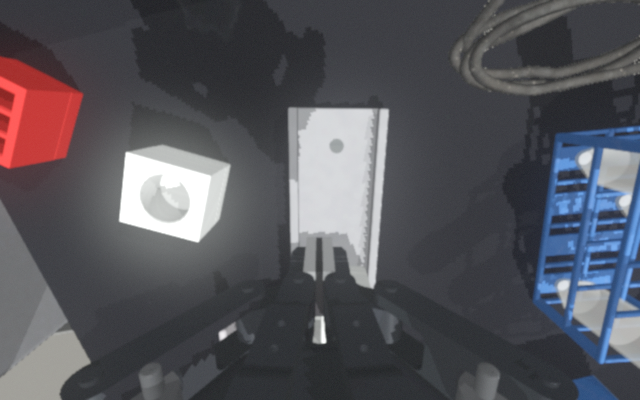

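View pics/crop1.png

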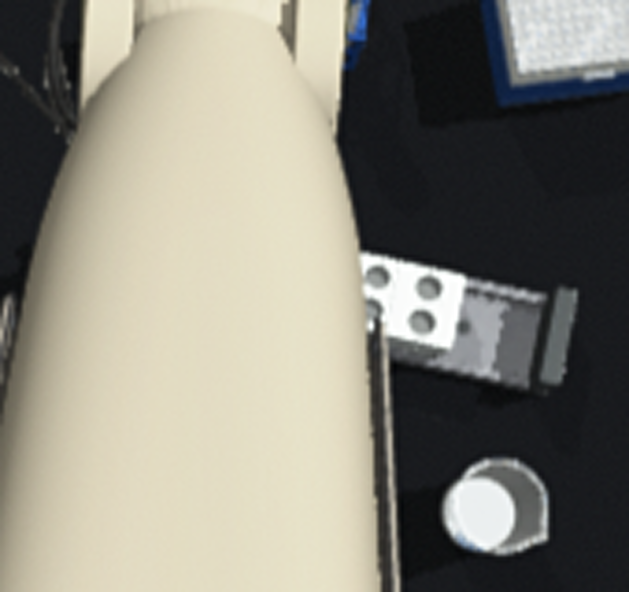

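send_rows --pt "0.0 0.0 0 0 255" --pt "0 0 0 0 255"

```text
clock: 3.0
tcp_pos: [0.5661, 0.0482, 0.074]
orientation: [-0.0, 0.995, -0.101, 0.002]
wrist_force: [-0.4, 0.3, -0.4]
finger_gap: -0.0003
```

send_rows --pt "0.001 0 -0.02 -0.6 255" --pt "0 0 -0.02 0 255" --pt "0 0 -0.012 0 255" --pt "0 0 0 0 255" --pt "0 0 0 0 255"

```text
clock: 3.5
tcp_pos: [0.5656, 0.0482, 0.0201]
orientation: [0.0, 0.994, -0.107, 0.0]
wrist_force: [0.4, 0.7, -0.3]
finger_gap: 0.0
```

send_rows --pt "-0.0021 -0.0098 0 0 255" --pt "-0.0021 -0.0098 0 0 255" --pt "-0.0006 -0.003 0 0 255" --pt "-0.0006 -0.003 0 0 255" --pt "-0.0006 -0.003 0 0 255" --pt "-0.0006 -0.003 0 0 255" --pt "-0.0006 -0.003 0 0 255"

```text
clock: 4.2
tcp_pos: [0.5581, 0.0142, 0.0194]
orientation: [-0.001, 0.994, -0.106, 0.0]
wrist_force: [0.9, 4.2, 0.5]
finger_gap: -0.0
```

send_rows --pt "-0.0009 -0.0039 0 0 255" --pt "-0.0009 -0.0039 0 0 255" --pt "-0.0009 -0.0039 0 0 255" --pt "-0.0008 -0.0039 0 0 255" --pt "-0.0009 -0.0039 0 0 255" --pt "-0.0008 -0.0039 0 0 255" --pt "-0.0009 -0.0039 0 0 255" --pt "-0.0008 -0.0039 0 0 255" --pt "-0.0009 -0.0039 0 0 255" --pt "-0.0008 -0.0039 0 0 255" --pt "-0.0008 -0.0039 0 0 255" --pt "-0.0008 -0.0039 0 0 255"

```text
clock: 5.4
tcp_pos: [0.5476, -0.0334, 0.0194]
orientation: [-0.0, 0.994, -0.107, 0.0]
wrist_force: [0.1, 5.7, 1.8]
finger_gap: -0.0003
```

send_rows --pt "-0.0004 -0.002 0 0 255" --pt "-0.0004 -0.002 0 0 255" --pt "-0.0005 -0.002 0 0 255" --pt "-0.0004 -0.002 0 0 255" --pt "0 -0.001 0 0 255"

```text
clock: 5.9
tcp_pos: [0.5459, -0.0422, 0.0194]
orientation: [-0.0, 0.994, -0.107, 0.0]
wrist_force: [0.2, 4.9, 2.2]
finger_gap: -0.0001
```

send_rows --pt "-0.0003 -0.001 0 0 255" --pt "-0.0002 -0.001 0 0 255"

```text
clock: 6.1
tcp_pos: [0.5456, -0.0438, 0.0194]
orientation: [-0.001, 0.994, -0.106, 0.0]
wrist_force: [1.4, 9.2, 1.9]
finger_gap: 0.0001
```

send_rows --pt "-0.0003 -0.001 0 0 255"

```text
clock: 6.2
tcp_pos: [0.5455, -0.0438, 0.0194]
orientation: [-0.002, 0.994, -0.106, 0.0]
wrist_force: [3.7, 11.1, 2.0]
finger_gap: -0.0003
```

send_rows --pt "-0.0003 -0.001 0 0 255"

```text
clock: 6.3
tcp_pos: [0.5455, -0.0438, 0.0194]
orientation: [-0.003, 0.994, -0.106, 0.001]
wrist_force: [3.7, 15.2, 1.8]
finger_gap: 0.0001
```

send_rows --pt "-0.0003 -0.001 0 0 255" --pt "0.0004 0.002 0 0 255" --pt "0.0006 0.003 0 0 255" --pt "0.0021 0.0098 0 0 255" --pt "0.0042 0.0195 0 0 255" --pt "0 0 0.04 0 255" --pt "0 0 0.04 0 255" --pt "0 0.04 0.04 0 255" --pt "0 0.05 0.02 0 255" --pt "0 0.05 0 0 255" --pt "0 0 0 0 255"

```text
clock: 7.4
tcp_pos: [0.5518, 0.1237, 0.1542]
orientation: [-0.0, 0.995, -0.104, 0.001]
wrist_force: [-0.7, -0.6, -0.6]
finger_gap: -0.0001
```

```bash
python3 - <<'E'
from h import *
shot('top','top2.png')
r=np.load('pics/top2.npz');im=cv2.cvtColor(r['img'],cv2.COLOR_RGB2BGR)
cv2.imwrite('pics/crop2.png',cv2.resize(im[145:265,290:460],None,fx=4.7,fy=4.7,interpolation=cv2.INTER_CUBIC))
E
```

```text
(no output)
```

View pics/crop2.png

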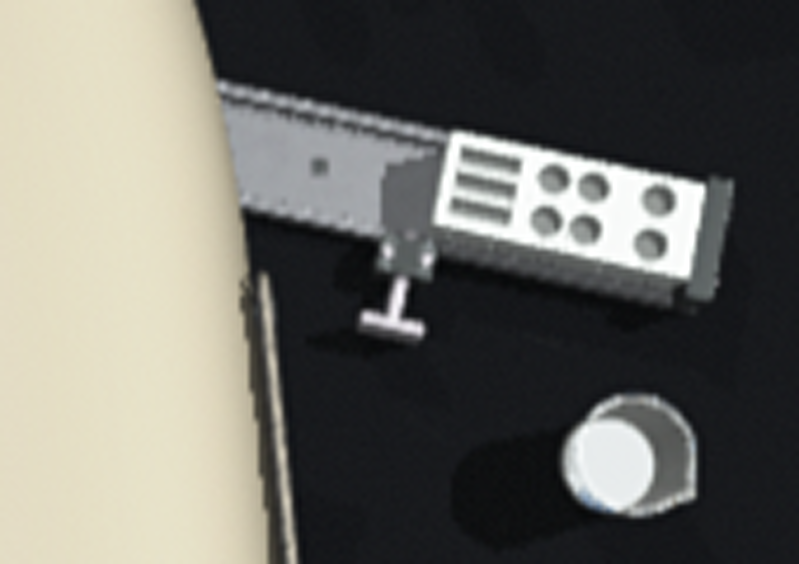

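The row touches the stop at (705,240 in the crop), with no gaps between blocks. Next is the keeper plate, centred at about (392,327 in the crop).

send_rows --pt "-0.0104 -0.0121 0 7.5 255" --pt "-0.0104 -0.0121 0 7.5 255" --pt "-0.0104 -0.0121 0 7.5 255" --pt "-0.0104 -0.0121 0 7.5 255" --pt "-0.0104 -0.0121 0 7.5 255" --pt "-0.0104 -0.0121 0 7.5 255" --pt "-0.0104 -0.0121 0 7.5 255" --pt "-0.0104 -0.0121 0 7.5 255" --pt "-0.0104 -0.0121 0 7.5 255" --pt "-0.0104 -0.0121 0 7.5 255" --pt "-0.0104 -0.0121 0 7.5 255" --pt "-0.0104 -0.0121 0 7.5 255"

```text
clock: 8.65
tcp_pos: [0.4258, -0.028, 0.1527]
orientation: [-0.0, 0.777, 0.629, -0.001]
wrist_force: [0.1, 0.3, 0.1]
finger_gap: 0.0001
```

send_rows --pt "0 0 0 0 255" --pt "0 0 0 0 255"

```text
clock: 8.85
tcp_pos: [0.4268, -0.0271, 0.153]
orientation: [-0.0, 0.78, 0.626, -0.0]
wrist_force: [0.6, 0.4, -0.5]
finger_gap: -0.0005
```

send_rows --pt "0 0.006 -0.04 0 255" --pt "0 0 -0.04 0 255" --pt "0 0 -0.03 0 255" --pt "0 0 -0.02 0 255" --pt "0 0 -0.007 0 255" --pt "0 0 0 0 255" --pt "0 0 0 0 255"

```text
clock: 9.55
tcp_pos: [0.428, -0.0204, 0.017]
orientation: [0.0, 0.779, 0.627, 0.0]
wrist_force: [0.7, 0.9, 0.3]
finger_gap: 0.0001
```

```bash
python3 - <<'E'
from h import *
shot('scene','scene3.png')
r=np.load('pics/scene3.npz');im=cv2.cvtColor(r['img'],cv2.COLOR_RGB2BGR)
cv2.imwrite('pics/crop3.png',cv2.resize(im[150:270,270:430],None,fx=4.7,fy=4.7,interpolation=cv2.INTER_CUBIC))
E
```

```text
(no output)
```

View pics/crop3.png

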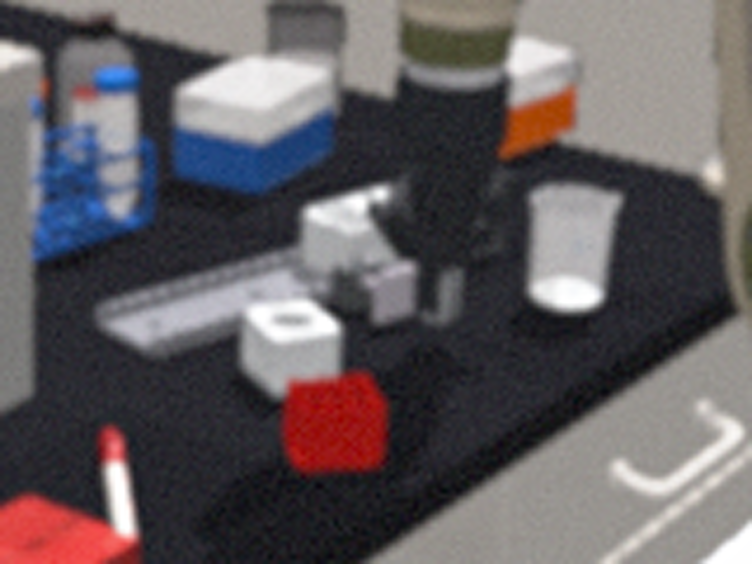

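The fingertips (445,295) stand in front of the thumb plate (395,292), clear of everything else.

send_rows --pt "0.0049 -0.001 0 0 255" --pt "0.0049 -0.001 0 0 255" --pt "0.0049 -0.001 0 0 255" --pt "0.0029 -0.0007 0 0 255" --pt "0.0029 -0.0007 0 0 255" --pt "0.0029 -0.0007 0 0 255" --pt "0.0029 -0.0006 0 0 255"

```text
clock: 10.3
tcp_pos: [0.4535, -0.0261, 0.0162]
orientation: [-0.0, 0.778, 0.628, -0.0]
wrist_force: [-1.0, 0.3, -0.2]
finger_gap: -0.0001
```

send_rows --pt "0.0029 -0.0006 0 0 255" --pt "0.0029 -0.0006 0 0 255" --pt "0.0029 -0.0006 0 0 255" --pt "0.0029 -0.0006 0 0 255" --pt "0.0029 -0.0006 0 0 255"

```text
clock: 10.8
tcp_pos: [0.4677, -0.0291, 0.0161]
orientation: [-0.0, 0.779, 0.628, -0.0]
wrist_force: [-2.2, -0.6, 0.7]
finger_gap: 0.0
```

9 mm to go by the model.

send_rows --pt "0.0029 -0.0006 0 0 255" --pt "0.002 -0.0004 0 0 255" --pt "0.001 -0.0003 0 0 255" --pt "0.001 -0.0002 0 0 255"

```text
clock: 11.2
tcp_pos: [0.4747, -0.0305, 0.0161]
orientation: [-0.0, 0.779, 0.628, -0.0]
wrist_force: [-1.7, 0.0, -1.0]
finger_gap: -0.0002
```

send_rows --pt "0.001 -0.0002 0 0 255" --pt "0.001 -0.0002 0 0 255"

```text
clock: 11.4
tcp_pos: [0.4767, -0.0309, 0.0162]
orientation: [-0.0, 0.778, 0.628, -0.0]
wrist_force: [-1.3, -0.7, -0.8]
finger_gap: -0.0002
```

send_rows --pt "0.001 -0.0002 0 0 255"

```text
clock: 11.5
tcp_pos: [0.4777, -0.0311, 0.0162]
orientation: [-0.0, 0.778, 0.628, -0.0]
wrist_force: [-2.2, 0.3, -0.8]
finger_gap: -0.0004
```

send_rows --pt "0.001 -0.0002 0 0 255"

```text
clock: 11.6
tcp_pos: [0.4788, -0.0313, 0.0162]
orientation: [-0.0, 0.778, 0.628, 0.0]
wrist_force: [-1.8, -0.7, -0.9]
finger_gap: 0.0001
```

send_rows --pt "0.001 -0.0002 0 0 255"

```text
clock: 11.7
tcp_pos: [0.4795, -0.0314, 0.0162]
orientation: [-0.0, 0.778, 0.628, -0.0]
wrist_force: [-4.4, 0.8, 2.8]
finger_gap: -0.0002
```

send_rows --pt "0.001 -0.0002 0 0 255"

```text
clock: 11.8
tcp_pos: [0.4794, -0.0314, 0.0162]
orientation: [-0.001, 0.778, 0.628, -0.001]
wrist_force: [-7.2, 0.3, 6.7]
finger_gap: 0.0
```

The plate is hard against its stop: the force rises with no motion. I'll back off, lift away and check.

send_rows --pt "-0.003 0.0006 0 0 255" --pt "-0.01 0.002 0 0 255" --pt "-0.02 0.004 0 0 255" --pt "0 0 0.04 0 255" --pt "0 0 0.04 0 255" --pt "-0.01 0.02 0.04 0 255" --pt "-0.01 0.05 0.02 0 255" --pt "0 0.05 0 0 255" --pt "0 0.05 0 0 255" --pt "0 0.05 0 0 255" --pt "0 0 0 0 255" --pt "0 0 0 0 255"

```text
clock: 13.0
tcp_pos: [0.4281, 0.1918, 0.1545]
orientation: [0.0, 0.777, 0.629, 0.0]
wrist_force: [0.6, -0.7, 0.2]
finger_gap: -0.0002
```

```bash
python3 - <<'E'
from h import *
shot('top','top4.png')
r=np.load('pics/top4.npz');im=cv2.cvtColor(r['img'],cv2.COLOR_RGB2BGR)
cv2.imwrite('pics/crop4.png',cv2.resize(im[145:265,290:460],None,fx=4.7,fy=4.7,interpolation=cv2.INTER_CUBIC))
s=np.array([.516,-.188]);ux=np.array([.977,-.213]);uy=np.array([.213,.977])
for t in('rail_stop','block_wells','block_slots','block_pair','keeper_pad'):
    for d in eyes.tip_of(t,'top'):
        p=np.array(d['xyz'][:2])-s;print(t,np.round([p@ux,p@uy],4),d['conf'])
print(monitor.get_state()['wrist_force'])
E
```

```text
rail_stop [ 0.0001 -0.0026] 0.97
rail_stop [-0.1045  0.2587] 0.16
block_wells [0.0031 0.0681] 0.67
block_slots [-0.2018  0.3145] 0.97
block_slots [0.0019 0.1148] 0.94
block_pair [0.0011 0.0235] 0.92
keeper_pad [-0.0551  0.1438] 0.47
[-0.02325142  0.1231784  -0.79783603]
```

View pics/crop4.png

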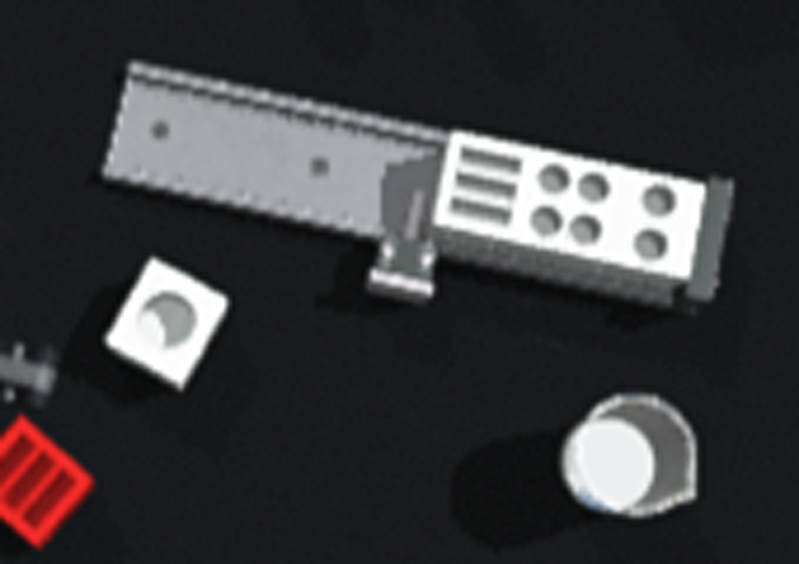

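The row is home against the stop with no gaps. The bolt (415,210) crosses the channel behind the slots block, the plate (402,283) is against its housing, and the bystanders haven't moved.

```bash
python3 -c "
from workcell import ticket
print(ticket.hand_in())"
```

```text
the job is handed in; nothing more can be done
None
```

I pushed the three-block row home against the end stop, then pushed the keeper's thumb plate all the way in. The job is handed in, after about 13 s of robot time.

- **Row:** I pushed it slowly, about 60 mm, with the closed fingertips, until the wrist force rose to 15 N with no further motion. The last measured centres were y ≈ 23.5, 68 and 115 mm, against 22.5, 67.5 and 112.5 mm expected. That is within the detector's error of about 4 mm. The top picture shows no gaps between the blocks or at the stop.
- **Keeper:** I pushed the plate until it stopped dead at 7 N. The picture shows the bolt across the channel behind the last block.
- **One small disagreement:** the plate's position read about 55 mm from the rail's middle line, where 61 mm was expected. The fingertips' final position suggested about 58 mm. I take this as measurement error, because the plate had reached its hard stop and sits against its housing.
- **Bystanders:** the spare block, the beaker and the red block look unmoved in the last top picture. I did not recheck the marker or the carton, but the arm passed well clear of them.

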